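# Index the board table on by one hole

## Task

The circuit board being repaired lies in the nest of a small indexing turntable on the bench. With the fingertips, press the table's spring plunger in and turn the table clockwise, as seen from above, to the very next hole, not past it, and let the plunger spring back out so that the table is locked there. Do not pick up or knock the board or anything else: the board rides round in its nest, and the things lying on the bench stay where they are.

Things in the scene. Friction and masses are not known exactly. Their poses are not given: they have to be found in the camera images.
- table_axis (a point): Point on the turntable's vertical axis, level with the platform's top face, 66 mm above the bench; it does not turn. The turntable is bolted to the bench, anywhere and at any angle: a dark foot (164 mm across), a fixed steel index plate and, above it, the rotating grey platform (150 mm across). A metal lug (30 mm wide, top 69 mm above the bench) on the platform's edge carries the plunger.
- index_plate (a point): Centre of the top of the fixed index plate: pale steel disc, 224 mm across, 8 mm thick, its top 54 mm above the bench. Eight 14 mm holes, 45 degrees apart on a circle of 90 mm radius, joined by a narrower circular slot. The pin's thick shoulder fills a hole and locks the table; pressed in, it sits below the plate and only the thin neck runs in the slot, so that the table can turn.
- table_center (a point): The same point on the axis as table_axis, but turning with the platform. Its z is up; its x axis points from the axis towards the plunger.
- turntable (a joint): Rotation of the platform with lug, plunger and board: rad, 0 at the start, growing as it turns clockwise seen from above. One hole to the next is 0.785 rad (45 degrees). No end stop; light bearing friction (about 1 N felt at the plunger). Locked while the plunger is out in a hole, with 0.013 rad of play either way.
- plunger_cap (a point): Centre of the flat top of the plunger's black round button: 36 mm across, 8 mm thick, on a 15 mm stem in a 25 mm steel barrel on the lug, 90 mm from the table's axis. Top face 105 mm above the bench when out, 93 mm fully in. It goes round with the table; a fingertip that presses it and moves round the arc carries the table along by friction. All else on the table is lower than 96 mm.
- plunger (a joint): How far the button is pressed down, m: 0 out, 0.012 fully in (firm stop). The spring takes 5 N at first, 9 N fully in. Pressed more than about 0.010 it frees the table. Let go between holes it stays in at about 0.010, riding under the plate while the table can still be pushed round, and springs out to 0 by itself within about 4 mm of a hole.
- board: Loose circuit board, 100 x 70 x 3 mm, brown, 120 g, with parts up to 18 mm high on its top face. Origin: centre of its underside, on the table's axis, 74 mm above the bench (8 mm above the platform); x along its 100 mm side, towards the plunger. It lies on four pillars between white corner stops (tops 82 mm above the bench) with 1 mm of play and rides with the table.
- multimeter: Loose bystander: red and black hand-held multimeter lying flat, 165 x 82 x 47 mm, 350 g. Origin: centre of its underside; x along its length.
- solder_reel: Loose bystander: reel of solder standing on its flange, 58 mm across, 40 mm high. Origin: centre of its underside.
- flux_bottle: Loose bystander: small white bottle with a black cap, 38 mm across, 75 mm high. Origin: centre of its underside.
- screwdriver: Loose bystander: screwdriver lying flat, 180 mm long, black handle. Origin: under its middle; x along the shaft, towards the tip.

How it is judged (in metres and radians):
On the way, in this order (a step that is already met when the one before it is completed fails the run):
1. the plunger is pressed in while the table is still at its first hole (value of joint plunger above 0.006 m and value of joint turntable between -0.15 and 0.15 rad), for 0.05 s.
2. the table has been turned clockwise, most of the way to the next hole (value of joint turntable above 0.4 rad).
3. the plunger has sprung out in the next hole (value of joint turntable between 0.7554 and 0.8154 rad and value of joint plunger below 0.0015 m), for 0.2 s.
At the end, for the whole second after the job is handed in: The table stands one hole (0.785 rad, within 0.03) clockwise from its start, at rest, with the plunger sprung out again (within 1.5 mm of fully out), and the board lies seated in its nest (within 5 mm of the axis and 3 mm of its height, in line with the table) (all of step 3 and value of joint plunger above -0.002 m and velocity of joint turntable between -0.03 and 0.03 rad/s and z of board in the frame of table_center between 0.005 and 0.011 m and horizontal distance between board and table_center below 0.005 m and angle between the x axis of board and the x axis of table_center, either way round below 0.08 rad); the robot touches nothing.
It fails at once if the table is turned the wrong way (by more than 0.2 rad) (value of joint turntable below -0.2 rad).
It fails at once if the table is turned well past the next hole (beyond 1.15 rad) (value of joint turntable above 1.15 rad).
It fails at once if the board is lifted (by more than 5 mm) or knocked out of its nest (by more than 8 mm) (z of board in the frame of table_center above 0.013 m or horizontal distance between board and table_center above 0.008 m).
It fails at once if the multimeter, solder reel, flux bottle or screwdriver is lifted or shifted (by more than 20 mm) (distance of any of multimeter, solder_reel, flux_bottle, screwdriver from where it was at the start of the episode above 0.02 m).
It also fails if it takes over 45 s, if anything falls off the work surface, if the arm or the gripper's body presses on something with over 40 N, if the wrist force passes 120 N, or if a joint passes its speed limit or range.

## Robot

A 6-joint arm with a two-finger parallel gripper is mounted at the origin on the work surface. World frame = base frame: x ahead of the robot, y to its left, z up, the work surface at z = 0. Lengths are in m, angles in degrees, forces in N, time in s.
With the tool pointing down it reaches from about 0.275 to 0.725 m from the base axis. Payload 15.9 kg.
Tool frame: the origin (TCP) lies where the fingers leave the gripper's body, on its centre line; the fingertips stand 73 mm ahead of it and the grasp point (between the pads) lies 54 mm ahead of it; z points along the fingers, x is the direction in which the jaws open and shut, and the axes are right-handed (so a half turn about z gives the same grasp; the last joint's range is limited). The gripper opens to 85 mm and grips with 20 to 120 N. Pads are 22 mm wide; open, the fingers measure 114 mm over their backs; the gripper's body (76 mm by 85 mm) begins 54 mm behind the grasp point. The pads swing forward as they close: fully open they stand 13 mm farther back than shut.
Start: joints at [64.458, 12.198, -1.971, 75.831, 0, 90], TCP at [0.216, 0.451, 0.304] pointing down, gripper open.
Joint ranges: [-170.91, 170.91], [-42.67, 98.43], [-65.05, 77.54], [-120.47, 116.71], [-90, 82.35], [-180, 180]. Speed limits (degrees/s): [108.29, 108.29, 136.94, 147.25, 180, 180].

## Interface

Orientations are given as [roll, pitch, yaw] about the fixed x, y, z axes, in that order (R = Rz(yaw) Ry(pitch) Rx(roll)).
In Python, from cell import manip gives the robot as it stands.
- The arm moves only by the tool step_arm, never from a script. Its argument "series" is a list that holds one entry, the list of rows, each a list of 6 numbers: the shift along the tool's x, y, z in cm, then the turn, a rotation vector about the tool's x, y, z in rad. A call has 1 to 12 rows; each row shifts and turns the pose as measured when the row begins, along the tool's axes as they then stand; what a row does not reach is not made up. A row lasts 1/12 s, in which the tool goes at most 41.7 mm and 7.16 degrees, less where a joint would pass 70% of its speed; a pose out of reach is approached as far as the arm can. A call with a gripper value outside its range is refused whole. "jaw" is the closure in counts, from 0 (fully open) to 255 (shut), set as the call begins (left out, the last holds). The fingers move at their own pace and stop on an object; "force" is the grip in N (left out, the last holds). Time passes only in rows, so rows that do not move let the fingers close. It gives the time, the measured TCP pose, the force and the opening at its end, in the units of the state.
- manip.observe(): the state, without advancing time (a new reading comes with each control period).
- manip.read_camera(name): name is "scene" or "side" or "wrist"; returns a dict with "pixels" (420x560x3 uint8, red, green, blue), "fx", "fy", "cx", "cy" (pixels), "origin" and "orientation" of the camera in the world. Camera axes: x right, y up, looking along -z (the intrinsics and any distortion apply to the point x, -y, -z); pixel columns grow to the right and rows downward; lengths in m; the calibration is good to about 2 mm. A picture is of the moment at which its call begins. There is no depth.
- manip.close_job(): hands the job in, once; it reports no verdict.
Trained networks look in a picture, given as the dict that the camera call returned (one of the last four; its "shot" number tells which), for a name from the list of things; names that differ only in an ending like _2 or _b are one class to them, and where a whole thing is asked for, a point or a joint stands for the part that bears it (a point fixed in the world has none). Each returns a list of dicts, best first, with "score" (0 to 1); they miss things now and then, are a little off and sometimes report something else, mostly with a low value. They report only what shows in the picture. A call takes as long as a camera call.
- manip.look_for(picture, query): "box" ([left, top, width, height] in pixels, round what is visible of it).
- manip.masks_of(picture, query): "pixels" (420x560 bool, what is visible of it) and "box" ([left, top, width, height] in pixels, round what is visible of it).
- manip.pinpoint(picture, query): "centre" ([column, row] in pixels: a listed point, or the origin of a listed thing).
The state is a dict: "t": time; "q": joint angles; "qd": joint speeds; "joint_torque": joint torques, N m; "position": TCP position; "orientation": TCP orientation; "ft_force": force on the tool from outside, world axes, zero at the start; "torque": the same for the moment, N m; "width": opening from 0.0 (shut) to 1.0 (fully open).
Only numpy, scipy, OpenCV 4.12 (cv2) and the standard library are available. Lean on these libraries where they do the work, as an engineer would, in place of code of your own. Each camera call takes 0.05 s, during which the arm holds its last target. There are 200 camera calls.

## Working session

There is one attempt and no reset: what is moved stays moved. The work goes in short steps, Python scripts to look and compute and a tool call to move; the robot and the scene stay as the last step left them, time stands still between calls to the robot, and variables do not carry over. Pictures are saved under pics/ and viewed, about 8 in all and at most 12, crops included, and the job is handed in when it is done.

Besides the shell and the picture viewer there is one more tool, called after "Emit:" by a JSON object that holds its "method" and its "body". step_arm: Moves the arm, as the interface text tells. Its arguments: {"type":"object","properties":{"series":{"type":"array"},"jaw":{"type":"number"},"force":{"type":"number"}},"required":["series"]}

```bash
mkdir -p pics; ls
cat > h.py <<'E'
from cell import manip
import numpy as np, cv2
from scipy.spatial.transform import Rotation as R
def ray(p,uv):
    d=np.array([(uv[0]-p['cx'])/p['fx'],-(uv[1]-p['cy'])/p['fy'],-1.])
    return np.array(p['origin']),rot(p).apply(d)
def rot(p):
    o=np.array(p['orientation'],float)
    return R.from_matrix(o) if o.shape==(3,3) else R.from_euler('xyz',o,degrees=True)
def atz(p,uv,z):
    o,d=ray(p,uv); return o+d*(z-o[2])/d[2]
def proj(p,X):
    c=rot(p).inv().apply(np.array(X)-np.array(p['origin']))
    return np.array([p['cx']+p['fx']*c[0]/-c[2],p['cy']+p['fy']*c[1]/c[2]])
Z=dict(table_axis=.066,plunger_cap=.105,index_plate=.054,board=.074,multimeter=0,solder_reel=0,flux_bottle=0,screwdriver=0)
E
python3 - <<'E'
from h import *
s=manip.observe();print(s)
for c in ['scene','side','wrist']:
    p=manip.read_camera(c); cv2.imwrite(f'pics/a_{c}.png',p['pixels'][:,:,::-1])
    print(c,{k:v for k,v in p.items() if k!='pixels'})
    for n,z in Z.items():
        r=manip.pinpoint(p,n)
        for e in r[:2]: print(' ',n,np.round(e['centre'],1),round(e['score'],2),np.round(atz(p,e['centre'],z),4))
a,b=[cv2.imread(f'pics/a_{c}.png') for c in('scene','side')]
cv2.imwrite('pics/ab.png',cv2.resize(np.vstack([a,b]),(400,600)))
E
```

```text
pics
{'t': 0.0, 'q': array([ 6.44581465e+01,  1.22237130e+01, -2.00944283e+00,  7.58290252e+01,
        1.41263757e-03,  9.00004596e+01]), 'qd': array([-0.0285516 ,  0.1010911 ,  0.00263816, -0.0448831 ,  0.12337853,
        0.17071783]), 'joint_torque': array([ 2.16079374e-03, -6.86165786e+01,  4.87115192e+01,  1.73330528e-02,
        1.69076711e-04,  3.68847668e-05]), 'position': array([0.21547059, 0.45090944, 0.30341728]), 'orientation': array([-1.79998588e+02,  6.21810060e-02,  6.44576869e+01]), 'ft_force': array([ 0.22989889, -0.98623663, -0.02131131]), 'torque': array([-0.03969661, -0.00487771,  0.01153503]), 'width': 0.9990648396307609}
scene {'fx': 444.22808196249775, 'fy': 444.22808196249775, 'cx': 284.05231242039804, 'cy': 209.39734731618532, 'origin': array([ 1.0304955 , -0.19640214,  0.94930379]), 'orientation': array([31.34023845, -0.11796547, 63.61884859]), 'shot': 1}
  table_axis [290.7 218.4] 0.97 [0.5779 0.0472 0.066 ]
  plunger_cap [320.3 236.8] 0.55 [0.6668 0.0727 0.105 ]
  multimeter [353.9 201.4] 0.62 [0.5706 0.2312 0.    ]
  solder_reel [214.  237.4] 0.66 [ 0.50
[... 505 characters left out ...]
able_axis [279.6 218.1] 0.66 [0.575  0.0413 0.066 ]
  plunger_cap [295.5 179.5] 0.54 [0.6685 0.0833 0.105 ]
  index_plate [282.3 222.1] 0.87 [0.5821 0.0403 0.054 ]
  board [282.3 216.2] 0.71 [0.5743 0.0334 0.074 ]
  solder_reel [319.2 293.2] 0.96 [ 0.513  -0.1167  0.    ]
  solder_reel [361.8 264.1] 0.39 [ 0.6407 -0.1195  0.    ]
  flux_bottle [362.1 264.1] 0.87 [ 0.6411 -0.12    0.    ]
  screwdriver [368.8 299.2] 0.82 [ 0.5619 -0.1904  0.    ]
wrist {'fx': 361.55830747434715, 'fy': 361.55830747434715, 'cx': 275.98754435543844, 'cy': 209.3975150041753, 'origin': array([0.14595723, 0.48357026, 0.37394178]), 'orientation': array([-1.75474390e+01,  2.79287701e-02,  6.44970724e+01]), 'shot': 3}
```

View pics/a_scene.png

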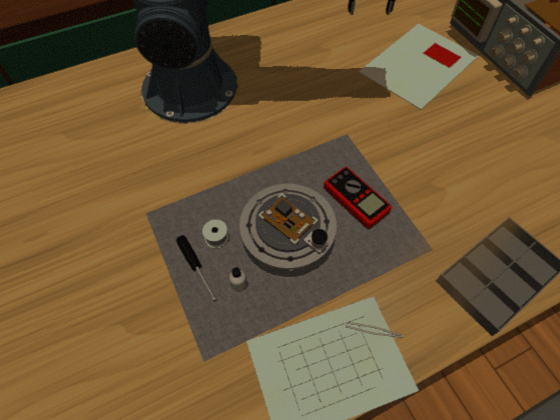

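View pics/a_side.png

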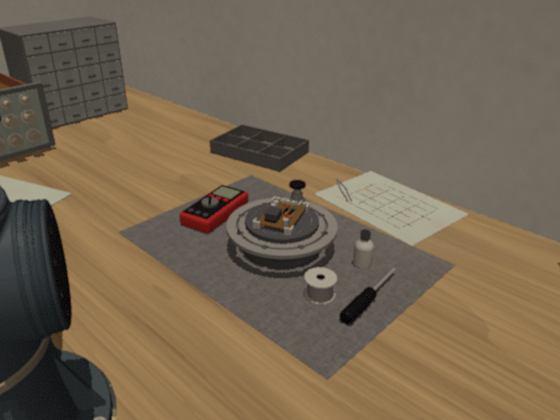

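The scene view shows the turntable at about (289,225) with the black plunger button at (320,236), which puts it at world (0.667, 0.073). The side view shows the cap at about (297,185). The multimeter, reel, bottle and screwdriver all sit clear around the table. I'll move above the cap with the gripper shut.

Emit:
{"method": "step_arm", "body": {"series": [[[0,0,0,0,0,0.1134],[0,0,0,0,0,0.1134],[0,0,0,0,0,0.1134],[0,0,0,0,0,0.1134],[0,0,0,0,0,0.1134],[0,0,0,0,0,0.1134],[0,0,0,0,0,0.1134],[2.0,3.3,0,0,0,0],[2.0,3.3,0,0,0,0],[2.0,3.3,0,0,0,0],[2.0,3.3,0,0,0,0],[2.0,3.3,0,0,0,0]]], "jaw": 255, "force": 40}}

```text
t: 2.35
position: [0.3587, 0.3216, 0.3034]
orientation: [-179.9, 0.0, 17.0]
ft_force: [0.3, -0.1, -0.8]
width: 0.004
```

Emit:
{"method": "step_arm", "body": {"series": [[[2.0,3.3,0,0,0,0],[2.0,3.3,0,0,0,0],[2.0,3.3,0,0,0,0],[2.0,3.3,0,0,0,0],[2.0,3.3,0,0,0,0],[2.0,3.3,0,0,0,0],[2.0,3.3,0,0,0,0],[2.0,3.3,0,0,0,0],[2.0,3.3,0,0,0,0],[0,0,0,0,0,0]]]}}

```text
t: 3.18
position: [0.6315, 0.07, 0.3023]
orientation: [-179.9, -0.1, 16.7]
ft_force: [0.4, -0.4, -0.2]
width: 0.0
```

Run:
```python
from h import *
p=manip.read_camera('wrist'); cv2.imwrite('pics/b_wrist.png',p['pixels'][:,:,::-1])
print(manip.observe()['position'])
for n,z in Z.items():
    for e in manip.pinpoint(p,n)[:1]: print(' ',n,np.round(e['centre'],1),round(e['score'],2),np.round(atz(p,e['centre'],z),4))
for n in('table_axis','plunger_cap'):
    for e in manip.look_for(p,n)[:2]: print(n,e)
```

```text
[0.63004227 0.0717059  0.30250094]
  plunger_cap [312.7 207.5] 0.85 [0.6606 0.072  0.105 ]
  board [207.1 205.6] 0.74 [0.5788 0.0392 0.074 ]
  solder_reel [131.5 297.6] 0.71 [ 0.5129 -0.1214  0.    ]
  flux_bottle [208.6 209.8] 0.49 [0.574  0.0093 0.    ]
table_axis {'box': [87.6, 70.8, 248.3, 236.5], 'score': 0.75}
table_axis {'box': [290.1, 186.5, 47.8, 45.3], 'score': 0.74}
plunger_cap {'box': [291.7, 185.2, 45.2, 42.7], 'score': 0.89}
plunger_cap {'box': [87.1, 70.7, 248.2, 234.5], 'score': 0.44}
```

View pics/b_wrist.png

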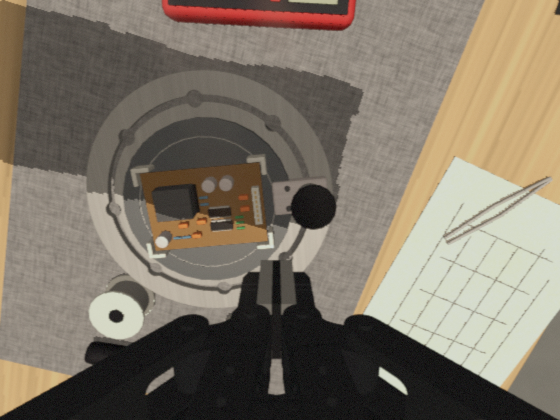

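The wrist view shows the cap at (314,206), and six index holes at about (195,98), (272,122), (126,136), (113,209), (155,267) and (224,287). I'll fit the axis from those holes.

Run:
```python
from h import *
from scipy.optimize import least_squares
p=manip.read_camera('wrist')
H=[(195,98),(272,122),(126,136),(113,209),(155,267),(224,287)]
P=np.array([atz(p,h,.054)[:2] for h in H])
def f(x):
    th=np.arctan2(P[:,1]-x[1],P[:,0]-x[0])-x[2]
    k=np.round(th/(np.pi/4))*np.pi/4
    return (P-np.c_[x[0]+.09*np.cos(k+x[2]),x[1]+.09*np.sin(k+x[2])]).ravel()
r=least_squares(f,[.578,.042,np.radians(20)]); x=r.x
print(x[:2],np.degrees(x[2]),r.fun.round(4))
print('cap pred',x[0]+.09*np.cos(x[2]),x[1]+.09*np.sin(x[2]))
m=manip.masks_of(p,'plunger_cap')[0]['pixels'];v,u=np.nonzero(m)
print('cap mask',u.mean(),v.mean(),m.sum(),atz(p,(u.mean(),v.mean()),.104))
s=manip.observe();print(s['position'],s['orientation'],s['ft_force'])
```

```text
[0.57449013 0.04326343] 22.42775031950754 [ 0.0008  0.     -0.      0.0003 -0.0007  0.0001 -0.0005 -0.0007 -0.0003
  0.0009  0.0009 -0.0006]
cap pred 0.657682649719815 0.07760005757829827
cap mask 266.33089152119703 16.502337905236907 6416 [0.58471895 0.19492678 0.104     ]
[0.62797873 0.07498198 0.30421532] [-1.79865611e+02 -1.79795874e-01  1.69746181e+01] [ 0.10940258  0.16477167 -0.64130865]
```

Emit:
{"method": "step_arm", "body": {"series": [[[1.5,0.55,2,0,0,0],[1.5,0.55,2,0,0,0],[0,0,2,0,0,-0.09],[0,0,1,0,0,0],[0,0,0,0,0,0],[0,0,0,0,0,0],[0,0,0,0,0,0]]]}}

```text
t: 4.42
position: [0.6615, 0.0741, 0.2336]
orientation: [-179.9, -0.3, 22.4]
ft_force: [-0.8, 0.3, 0.1]
width: -0.0
```

```bash
cat > m.py <<'E'
from h import *
from scipy.optimize import least_squares
import sys
def refine(p,ax,th):
    """match predicted dark hole blobs + cap"""
    g=cv2.cvtColor(p['pixels'],cv2.COLOR_RGB2GRAY); out=[]
    return g
p=manip.read_camera('wrist'); cv2.imwrite(f'pics/{sys.argv[1]}.png',p['pixels'][:,:,::-1])
np.save('pics/p.npy',p,allow_pickle=True)
for n in('plunger_cap','table_axis','board'):
    for e in manip.pinpoint(p,n)[:2]: print(n,np.round(e['centre'],1),round(e['score'],2),[np.round(atz(p,e['centre'],z)[:2],4) for z in (Z[n],)])
for e in manip.look_for(p,'plunger_cap')[:2]: print(e)
s=manip.observe();print(s['t'],s['position'],s['orientation'],s['ft_force'])
E
python3 m.py c_wrist
```

```text
plunger_cap [274.1 236.3] 0.68 [array([0.662 , 0.0711])]
board [141.9 221.5] 0.56 [array([0.5805, 0.0359])]
{'box': [244.2, 204.5, 59.2, 53.2], 'score': 0.58}
4.6667 [0.66175382 0.0741432  0.23396318] [-179.94461384   -0.41292214   22.39260267] [-0.03173332 -0.13929258  0.00931477]
```

View pics/c_wrist.png

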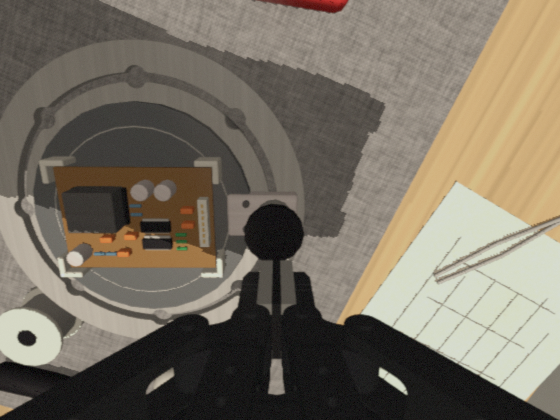

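Cap top is at about (274,233), with the closed fingers just below it. The index holes are at (136,75), (45,117), (234,116) and (26,204).

Run:
```python
from h import *
from scipy.optimize import least_squares
p=np.load('pics/p.npy',allow_pickle=True).item()
H=[(136,76),(45,117),(235,117),(26,204),(75,287),(161,313)]
P=np.array([atz(p,h,.054)[:2] for h in H]); c=atz(p,(274,232.5),.105)[:2]
def f(x):
    th=np.arctan2(P[:,1]-x[1],P[:,0]-x[0])-x[2]
    k=np.round(th/(np.pi/4))*np.pi/4
    return (P-np.c_[x[0]+.09*np.cos(k+x[2]),x[1]+.09*np.sin(k+x[2])]).ravel()
r=least_squares(f,[.578,.042,np.radians(22)],loss='soft_l1',f_scale=.001); x=r.x
print(x[:2],np.degrees(x[2]),r.fun.round(4)); print('cap pred',x[:2]+.09*np.array([np.cos(x[2]),np.sin(x[2])]),'cap seen',c)
e=x[2]-np.pi/4; print('end',x[:2]+.09*np.array([np.cos(e),np.sin(e)]))
```

```text
[0.57828001 0.03888657] 22.090523615702153 [ 0.0002 -0.0008  0.0003 -0.0005 -0.0004 -0.0001  0.0006  0.0028 -0.0001
 -0.0011 -0.0007  0.0022]
cap pred [0.66167318 0.07273297] cap seen [0.66099198 0.07330422]
end [0.6611809  0.00385171]
```

Emit:
{"method": "step_arm", "body": {"series": [[[0,0.1,1.5,0,0,0],[0,0,1.5,0,0,0],[0,0,1.2,0,0,0],[0,0,0.5,0,0,0],[0,0,0,0,0,0],[0,0,0,0,0,0]]]}}

```text
t: 5.17
position: [0.6637, 0.0735, 0.1891]
orientation: [180.0, -0.7, 22.4]
ft_force: [-0.1, 0.0, 1.2]
width: 0.004
```

Emit:
{"method": "step_arm", "body": {"series": [[[0,0,0.3,0,0,0],[0,0,0.3,0,0,0],[0,0,0.3,0,0,0]]]}}

```text
t: 5.42
position: [0.6648, 0.0737, 0.1821]
orientation: [179.9, -0.9, 22.4]
ft_force: [0.3, -0.3, 0.7]
width: 0.002
```

Emit:
{"method": "step_arm", "body": {"series": [[[-0.2,0,0,0,-0.012,0],[-0.15,0,0.1,0,-0.008,0],[0,0,0.2,0,0,0],[0,0,0.2,0,0,0],[0,0,0.2,0,0,0]]]}}

```text
t: 5.83
position: [0.6616, 0.0723, 0.1753]
orientation: [179.9, 0.3, 22.4]
ft_force: [-2.0, -0.6, 5.0]
width: 0.004
```

Emit:
{"method": "step_arm", "body": {"series": [[[0,0,0.2,0,0,0],[0,0,0.2,0,0,0]]]}}

```text
t: 6.0
position: [0.6616, 0.0722, 0.1715]
orientation: [179.9, 0.3, 22.4]
ft_force: [-1.8, -0.3, 6.5]
width: 0.002
```

Emit:
{"method": "step_arm", "body": {"series": [[[0,0,0.2,0,0,0],[0,0,0.2,0,0,0],[0,0,0.2,0,0,0]]]}}

```text
t: 6.25
position: [0.6615, 0.0722, 0.1663]
orientation: [179.9, 0.2, 22.4]
ft_force: [-3.9, -0.7, 9.1]
width: -0.001
```

Emit:
{"method": "step_arm", "body": {"series": [[[0,0,0.2,0,0,0],[0,0,0.2,0,0,0]]]}}

```text
t: 6.42
position: [0.6621, 0.0722, 0.1647]
orientation: [179.8, 0.0, 22.4]
ft_force: [-12.5, -3.6, 36.0]
width: -0.002
```

Emit:
{"method": "step_arm", "body": {"series": [[[-0.03,0.3,0.1,0,0,0.035],[-0.012,0.47,0.1,0,0,0.052],[-0.012,0.47,0.1,0,0,0.052],[-0.012,0.47,0.1,0,0,0.052]]]}}

```text
t: 6.75
position: [0.6662, 0.0558, 0.1653]
orientation: [179.8, -0.2, 11.2]
ft_force: [-6.3, -0.4, 14.8]
width: 0.002
```

```bash
cat > k.py <<'E'
from h import *
s=manip.observe(); A=np.array([.5783,.0389]); M=R.from_euler('xyz',s['orientation'],degrees=True)
tip=s['position']+M.apply([0,0,.073]); d=tip[:2]-A
print('t',s['t'],'tip',tip.round(4),'r',np.hypot(*d).round(4),'turned',round(22.1-np.degrees(np.arctan2(d[1],d[0])),2),'yaw turned',round(22.4-s['orientation'][2],2),s['orientation'].round(2),s['ft_force'].round(1))
E
python3 k.py; python3 m.py d_wrist
```

```text
t 6.75 tip [0.6665 0.0556 0.0923] r 0.0897 turned 11.39 yaw turned 11.24 [179.78  -0.19  11.16] [-6.3 -0.4 14.8]
board [ 93.4 261.2] 0.78 [array([0.5789, 0.0369])]
{'box': [236.0, 215.2, 82.7, 72.4], 'score': 0.7}
{'box': [3.3, 98.2, 310.4, 271.5], 'score': 0.6}
7.0 [0.66620914 0.05559414 0.16532678] [179.74616181  -0.19505118  11.27790652] [-5.13342088 -2.7051599  14.57584161]
```

View pics/d_wrist.png

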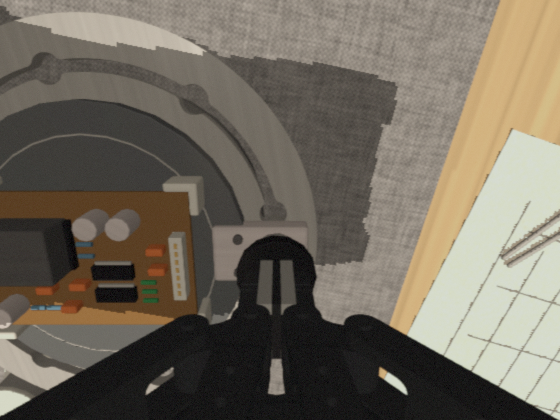

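The table is turning with the finger. The old hole shows free at (273,212), and the lug is aligned with the gripper, so about 11° has been turned. I'll continue round the arc.

Emit:
{"method": "step_arm", "body": {"series": [[[-0.012,0.47,0.1,0,0,0.052],[-0.012,0.47,0.1,0,0,0.052],[-0.012,0.47,0.1,0,0,0.052],[-0.012,0.47,0.1,0,0,0.052]]]}}

```text
t: 7.33
position: [0.6676, 0.0374, 0.1653]
orientation: [179.9, -0.4, -0.9]
ft_force: [-7.2, 0.9, 15.8]
width: 0.001
```

```bash
python3 k.py
```

```text
t 7.3333 tip [0.6681 0.0373 0.0923] r 0.0898 turned 23.15 yaw turned 23.32 [179.87  -0.41  -0.92] [-7.2  0.9 15.8]
```

Emit:
{"method": "step_arm", "body": {"series": [[[-0.012,0.47,0.1,0,0,0.052],[-0.012,0.47,0.1,0,0,0.052],[-0.012,0.47,0.1,0,0,0.052],[-0.012,0.47,0.1,0,0,0.052],[-0.012,0.47,0.1,0,0,0.052]]]}}

```text
t: 7.75
position: [0.6641, 0.0144, 0.1653]
orientation: [-179.8, -0.7, -16.5]
ft_force: [-5.1, 2.4, 14.6]
width: 0.001
```

```bash
python3 k.py; python3 m.py e_wrist
```

```text
t 7.75 tip [0.665  0.0144 0.0923] r 0.09 turned 37.86 yaw turned 38.93 [-179.79   -0.65  -16.53] [-5.1  2.4 14.6]
board [ 93.9 264.9] 0.69 [array([0.5792, 0.0368])]
{'box': [236.1, 217.1, 82.1, 70.5], 'score': 0.93}
8.0 [0.66408391 0.01425241 0.16534769] [-179.81454097   -0.65915309  -16.39788542] [-4.62057286  0.28584297 13.88512565]
```

View pics/e_wrist.png

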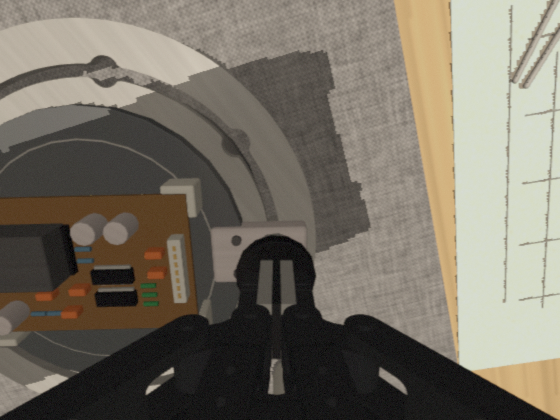

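Emit:
{"method": "step_arm", "body": {"series": [[[-0.012,0.49,0.1,0,0,0.05],[-0.012,0.49,0.1,0,0,0.05],[-0.002,0.08,0.08,0,0,0]]]}}

```text
t: 8.25
position: [0.6609, 0.0052, 0.1654]
orientation: [-179.6, -0.8, -22.3]
ft_force: [-4.2, 2.6, 10.7]
width: -0.001
```

```bash
python3 k.py
python3 - <<'E'
from h import *
p=manip.read_camera('wrist'); cv2.imwrite('pics/f.png',p['pixels'][:,:,::-1])
# predicted lug-edge/cap geometry: template shift of lug between e and f
a=cv2.imread('pics/e_wrist.png',0);a0=cv2.imread('pics/d_wrist.png',0);b=cv2.imread('pics/f.png',0)
for t,n in((a,'e'),(a0,'d')):
  for (x,y,w,h) in((210,218,60,30),(90,205,110,60),(60,255,90,55)):
    r=cv2.matchTemplate(b,t[y:y+h,x:x+w],cv2.TM_CCOEFF_NORMED);_,m,_,l=cv2.minMaxLoc(r);print(n,m,l[0]-x,l[1]-y)
E
```

```text
t 8.25 tip [0.662  0.0053 0.0924] r 0.0902 turned 43.95 yaw turned 44.71 [-179.56   -0.78  -22.31] [-4.2  2.6 10.7]
e 0.9956873059272766 0 0
e 0.9883800745010376 0 -1
e 0.9654528498649597 -1 -1
d 0.9830089211463928 -2 1
d 0.9722723960876465 -2 3
d 0.9512220621109009 -1 4
```

Emit:
{"method": "step_arm", "body": {"series": [[[-0.002,0.1,0.08,0,0,0.01],[0,0,-0.3,0,0,0],[0,0,-0.3,0,0,0],[0,0,-0.4,0,0,0],[0,0,-0.5,0,0,0]]]}}

```text
t: 8.72
position: [0.66, 0.0044, 0.1813]
orientation: [-179.5, -0.9, -22.8]
ft_force: [0.3, 0.2, 0.3]
width: 0.002
```

```bash
python3 k.py
```

```text
t 8.7167 tip [0.6613 0.0046 0.1083] r 0.0898 turned 44.58 yaw turned 45.2 [-179.48   -0.85  -22.8 ] [0.3 0.2 0.3]
```

Emit:
{"method": "step_arm", "body": {"series": [[[0,0,-1,0,0,0],[0,0,-2,0,0,0],[0,0,-3,0,0,0],[0,0,-2,0,0,0],[0,0,0,0,0,0],[0,0,0,0,0,0],[0,0,0,0,0,0]]]}}

```text
t: 9.3
position: [0.6581, 0.0044, 0.2674]
orientation: [-179.4, -0.8, -22.8]
ft_force: [0.4, -0.3, 0.5]
width: -0.002
```

```bash
python3 m.py g_wrist
python3 - <<'E'
from h import *
p=manip.read_camera('side'); cv2.imwrite('pics/g_side.png',p['pixels'][:,:,::-1])
A=np.array([.5783,.0389]);e=np.radians(22.1-45);c=A+.09*np.array([np.cos(e),np.sin(e)])
q=np.load('pics/p.npy',allow_pickle=True).item()
a=p['pixels'][120:290,200:400,::-1]; a=cv2.resize(a,None,fx=3,fy=3,interpolation=cv2.INTER_CUBIC)
for z,col in((.105,(0,0,255)),(.095,(0,255,0))):
    pts=np.array([(proj(p,[c[0]+.018*np.cos(t),c[1]+.018*np.sin(t),z])-[200,120])*3 for t in np.linspace(0,6.28,40)])
    for u in pts: cv2.circle(a,tuple(u.astype(int)),1,col,-1)
w=q['pixels'][:,:,::-1].copy()
for z,col in((.105,(0,0,255)),(.095,(0,255,0))):
    for t in np.linspace(0,6.28,40): cv2.circle(w,tuple(proj(q,[c[0]+.018*np.cos(t),c[1]+.018*np.sin(t),z]).astype(int)),1,col,-1)
cv2.imwrite('pics/g2.png',w); cv2.imwrite('pics/g1.png',a)
E
```

```text
plunger_cap [277.3 213.7] 0.65 [array([0.6619, 0.0041])]
table_axis [274.7 216.2] 0.71 [array([ 0.655 , -0.0087])]
board [158.5 207.1] 0.82 [array([0.5776, 0.0349])]
{'box': [251.7, 189.6, 52.8, 49.1], 'score': 0.86}
9.55 [0.65762052 0.00435439 0.2662167 ] [-179.49983085   -0.72846627  -22.79019583] [0.27780638 0.36244472 0.64755472]
```

View pics/g1.png

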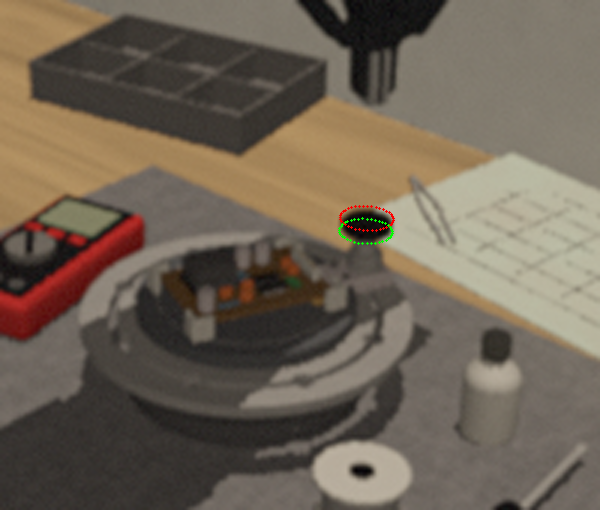

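View pics/g2.png

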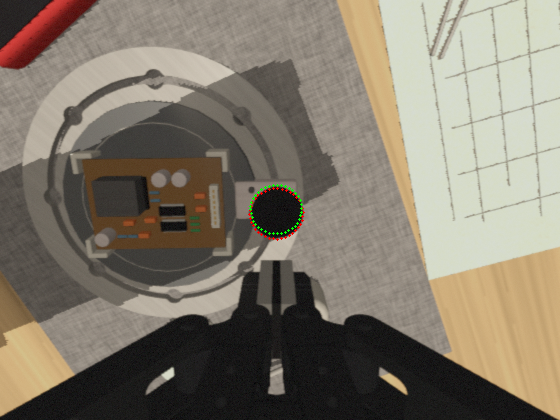

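Cap, lug and board look aligned with the next hole, with the cap predicted at (277,212). The plunger's height isn't clear from these views, so I'll measure it against the starting side view, where it was out.

Run:
```python
from h import *
from scipy.optimize import minimize
p=manip.read_camera('side'); cv2.imwrite('pics/h_side.png',p['pixels'][:,:,::-1])
A=np.array([.5783,.0389])
def sil(c,z):
    pts=[proj(p,[c[0]+.018*np.cos(t),c[1]+.018*np.sin(t),zz]) for zz in(z,z-.008) for t in np.linspace(0,6.28,60)]
    m=np.zeros((1680,2240),np.uint8); cv2.fillConvexPoly(m,cv2.convexHull((np.array(pts,np.float32)*4).astype(np.int32)),255)
    return cv2.resize(m,(560,420),interpolation=cv2.INTER_AREA)/255.
for f,a in(('a_side',22.1),('h_side',-22.9)):
    g=cv2.imread(f'pics/{f}.png',0).astype(float); e=np.radians(a); c=A+.09*np.array([np.cos(e),np.sin(e)])
    best=[]
    for z in np.arange(.088,.112,.001):
        for dx in np.arange(-.004,.0041,.001):
            cc=c+dx*np.array([.7,.71]) # sideways in image approx
            m=sil(cc,z); u,v=proj(p,[*c,.1]).astype(int)
            w=slice(v-16,v+9),slice(u-16,u+17)
            best.append((np.corrcoef(m[w].ravel(),-np.minimum(g[w],90).ravel())[0,1],round(z,4),round(dx,4)))
    print(f,sorted(best)[-4:]); u,v=proj(p,[*c,.105]).astype(int); print(g[v-8:v+14,u].astype(int),v-8)
    print([round(proj(p,[*c,z])[1],1) for z in(.105,.095)])
# table angle check from wrist pinpoints
q=manip.read_camera('wrist')
m=[(r['score'],r['box'],atz(q,r['centre'],.074)[:2]) if 'box' in r else (r['score'],atz(q,r['centre'],.105)[:2]) for r in manip.pinpoint(q,'plunger_cap')]
for s,c in m[:1]: d=c-A; print('cap angle',22.1-np.degrees(np.arctan2(d[1],d[0])),np.hypot(*d))
hsv=q['pixels'].astype(int); b=((hsv[...,0]-hsv[...,2]>45)&(hsv[...,0]<190)).astype(np.uint8)
b[:, 245:]=0; b[:140]=0; b[260:]=0
cnt=max(cv2.findContours(b,0,2)[0],key=cv2.contourArea); box=cv2.boxPoints(cv2.minAreaRect(cnt)); P=np.array([atz(q,x,.077)[:2] for x in box])
print('board ctr',P.mean(0),[ (np.linalg.norm(P[i]-P[i-1]).round(4),np.degrees(np.arctan2(*(P[i]-P[i-1])[::-1])).round(1)) for i in range(4)])
```

```text
a_side [(np.float64(0.8699388113216973), np.float64(0.101), np.float64(0.002)), (np.float64(0.8700196211017247), np.float64(0.1), np.float64(0.004)), (np.float64(0.8709181505934281), np.float64(0.102), np.float64(-0.001)), (np.float64(0.8713342812195243), np.float64(0.101), np.float64(0.001))]
[122 121 120 122 121  95  45  10  20  21  16  20  27  11  16  39  63  75
  76  73  65  69] 174
[np.float64(182.1), np.float64(186.3)]
h_side [(np.float64(0.8364763691230355), np.float64(0.104), np.float64(-0.002)), (np.float64(0.8366639736635804), np.float64(0.101), np.float64(0.003)), (np.float64(0.8385100909436299), np.float64(0.099), np.float64(0.004)), (np.float64(0.8419477542397096), np.float64(0.1), np.float64(0.004))]
[136 136 137 139 132 104  54  16  10  14  12  18  14  13  13  22  56  79
  87  86  84  77] 184
[np.float64(192.8), np.float64(197.1)]
cap angle 45.22808490761043 0.08992879016598936
board ctr [0.5764659  0.03844393] [(np.float64(0.0703), np.float64(59.3)), (np.float64(0.1008), np.float64(-22.0)), (np.float64(0.0698), np.float64(-114.3)), (np.float64(0.1087), np.float64(157.9))]
```

The cap's top edge sits in the same place relative to the full-out prediction as at the start: row 180 against a predicted 182.1 then, row 190 against 192.8 now. If the plunger were still in, the edge would be about 4 px lower. The plunger is therefore out, at 45.2°, and the board is centred.

```bash
python3 -c "
from cell import manip
print(manip.observe()['ft_force']); print(manip.close_job())"
```

```text
[ 0.21269163 -0.95103446 -0.73169608]
the job is handed in; nothing more can be done
None
```

The table is one hole clockwise from its start with the plunger sprung out again, and the job is handed in. I pressed the button fully in with the closed fingertips, carried the table about 45° round the arc, and lifted straight off. The hand-in reports no verdict, so this rests on my last checks:

- **Table angle:** the cap measured 45.2° clockwise from its start, 89.9 mm from the axis.
- **Plunger out:** in the side view its top edge sits where it did at the start relative to full height, to within 1 px. Still pressed in, it would be about 4 px lower.
- **Board:** its centre measured about 2 mm from the axis, which is the camera accuracy. Its long edges measured -22.0° and -22.1°, against -22.9° expected.
- **Contact:** the arm finished hovering about 90 mm above the cap with no real force on it. I did not re-measure the bench items one by one; the last pictures show none of them disturbed.

**Checks that disagreed or exceeded plan:**
- The press briefly reached 36 N vertically at the plunger's stop, about 38 N in total. I then carried the table with 11–16 N.
- One network mask for the cap landed on the multimeter, and one "table_axis" report landed on the cap. I ignored both.
- One short board edge fitted poorly because of the parts on the board.
- The plunger-height template fit alone was too loose to decide in or out, so I relied on the edge comparison.

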